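# Gauge the gap of a sprung jig with a taper gauge

### The arm

A 7-joint arm with a two-finger parallel gripper is mounted at the origin on a cart in front of the work surface, level with it; the furniture and walls round the work are solid. World frame = base frame: x ahead of the robot, y to its left, z up, the work surface at z = 0. Lengths are in m, angles in rad, forces in N, time in s.
With the tool pointing down it reaches from about 0.4 to 0.85 m from the base axis. Payload 10.4 kg.
Tool frame: the origin (TCP) lies between the finger pads; the fingertips stand 11 mm ahead of it and the grasp point (between the pads) lies 8 mm behind it; z points along the fingers, y is the line along which they close (so a half turn about z gives the same grasp; the last joint's range is limited). The gripper opens to 87 mm and grips with 3 to 60 N. Pads are 19 mm wide; open, the fingers measure 117 mm over their backs; the gripper's body (75 mm by 190 mm) begins 51 mm behind the grasp point.
Start: joints at [1.166, 0.332, -0.065, 1.46, 0.022, 1.35, -0.088], TCP at [0.233, -0.58, 0.234] pointing down, gripper open.
Joint ranges: [-2.6, 2.6], [-0.5, 2.12], [-1.47, 1.34], [0.16, 2.42], [-1.27, 4.41], [0.06, 2.06], [-2.6, 2.6]. Speed limits (rad/s): [2.22, 2.22, 2.79, 2.79, 3.14, 3.14, 3.14].

### API

Orientations are given as a unit quaternion [x, y, z, w].
In Python, from plant import ctrl gives the robot as it stands.
- The arm moves only by the tool apply_moves, never from a script. Its argument "targets" is one flat list of numbers, 5 for each row, row after row: the closure, from -1 (fully open) to 1 (shut), then the shift along the world's x, y, z in m, then the turn about the world's z in degrees. A call has 1 to 12 rows; each row shifts and turns the commanded pose from where the row before left it; what a row does not reach is not made up. A row lasts 1/8 s, in which the tool goes at most 62.5 mm and 10.7 degrees, less where a joint would pass 70% of its speed; a pose out of reach is approached as far as the arm can. A call with a gripper value outside its range is refused whole. The fingers move at their own pace and stop on an object; the grip force is fixed at half the most. Time passes only in rows, so rows that do not move let the fingers close. It gives the time, the measured TCP pose, the force, the opening and the grip force at its end, in the units of the state.
- ctrl.state(): the state, without advancing time (a new reading comes with each control period).
- ctrl.get_image(name): name is "scene" or "top" or "wrist"; returns the picture (400x640x3 uint8, red, green, blue); there is no depth.
- ctrl.calibration(name): a dict with "vfov" (degrees; the focal length in pixels is half the picture's height over the tangent of half this angle, whatever the lens; pixels are square), "cx", "cy" (the principal point, pixels), "D" ([k1, k2, p1, p2, k3] as OpenCV has them; the pictures are not rectified), "R" (3x3) and "t" (3): a world point X has camera coordinates R X + t. Camera axes: x right, y down, z forward; pixel columns grow to the right and rows downward; lengths in m; the calibration is good to about 2 mm. A picture is of the moment at which its call begins: read the wrist's pose just before it. calibration takes no time and is no camera call; for the wrist camera it gives the pose at the moment of the call.
- ctrl.job_done(): hands the job in; it is judged then, once.
Trained networks look in the newest picture that a camera, given by its name, has taken for a name from the list of things; names that differ only in an ending like _2 or _b are one class to them, and where a whole thing is asked for, a point or a joint stands for the part that bears it (a point fixed in the world has none). Each returns a list of dicts, best first, with "p" (0 to 1); they miss things now and then, are a little off and sometimes report something else, mostly with a low value. They report only what shows in the picture. A call takes as long as a camera call. They do not tell look-alikes from the thing itself.
- ctrl.find_in(camera, query): "box" ([left, top, right, bottom] in pixels, round what is visible of it).
- ctrl.outline_of(camera, query): "mask" (400x640 bool, what is visible of it) and "box" ([left, top, right, bottom] in pixels, round what is visible of it).
The state is a dict: "time": time; "joint_positions": joint angles; "dq": joint speeds; "joint_torque": joint torques, N m; "tcp_pos": TCP position; "tool_rot": TCP orientation; "force": force on the tool from outside, world axes, zero at the start; "torque": the same for the moment, N m; "finger_gap": opening from 0.0 (shut) to 1.0 (fully open); "finger_force": force on a finger pad.
Only numpy, scipy, OpenCV 4.12 (cv2) and the standard library are available. Lean on these libraries where they do the work, as an engineer would, in place of code of your own. Each camera call takes 0.05 s, during which the arm holds its last target. There are 200 camera calls.

### The job

First push the loose round gap jig across the bench, without lifting it, until its base lies inside the green ring. Then take the blue-handled taper gauge out of its stand and slide its blade upright down between the jig's two plates until it drags snugly on both, without wedging the red sprung plate wide open, and finish while still holding it there at that depth. Leave the other things on the bench alone.

Things in the scene. Friction and masses are not known exactly. Their poses are not given: they have to be found in the camera images.
- gap_jig: Loose 0.9 kg jig: round aluminium base with a black band, 100 mm wide, 14 mm high, carrying two upright plates (one red) between two dark end blocks (50 mm high, +-41 mm in y, 36 mm wide in x). Origin: centre of underside, z up. The slot between the plates runs along x, is open at the top and 52 mm deep, down to the base.
- sprung_slide (a joint): How far the red sprung plate (on the jig's +y side) is pushed back, toward the jig's +y: 0 = at rest against its stop, 0.006 m = fully back. The spring presses with 3 N at rest and 1.5 N more for each mm. At rest its face is 1.75 mm to the +y side of the jig's centre.
- set_slide (a joint): Setting of the steel plate (on the jig's -y side), locked and not to be moved, 0 to 0.002 m: its face lies 1.75 mm plus this value to the -y side of the jig's centre. So the gap at rest is 3.5 mm plus this value.
- sprung_plate: The red sprung plate: 36 mm wide in x, 8 mm thick in y, its top 66 mm above the bench, with a 45-degree lead-in 4 mm wide and high on its upper inner edge. Origin: middle of its face, level with the underside of the jig.
- set_plate: The bare steel plate, same shape and height as the red one and facing it. Origin: middle of its face, level with the underside of the jig.
- ring_center (a point): Centre of a flat green ring, 146 mm across (inner diameter 134 mm), marked on the bench, with four short ticks outside it.
- gauge_stand: Fixed grey block with a black foot, 70 x 56 mm (foot 84 x 70 mm), 72 mm high, standing on the blue mat (2.4 mm thick), with a slot in the top in which the gauge hangs. Origin: centre of the underside.
- taper_gauge: Taper gauge, 80 g, upright, tip down: steel wedge 60 mm long, 20 mm wide (x), thickness (y) 1.5 mm at the tip growing evenly to 10 mm, under a blue handle: collar 32 x 18 x 6 mm, then grip 28 (x) x 16 (y) x 30 mm high. Origin: centre of the tip, z up. The collar (60 mm above the tip) rests on the stand's top; the handle ends 96 mm above the tip. Lift straight up 65 mm to clear the stand.
- gauge_tip (a point): Middle of the gauge blade's tip (same point as the gauge's origin).
- logic_board: Green circuit board lying on the bench, 86 x 62 x 8 mm, origin at the centre of its underside; leave it alone.
- flux_jar: Small white jar with a yellow lid, 36 mm across, 33 mm high, origin at the centre of its underside; leave it alone.
- tape_roll: Roll of amber tape lying flat, 60 mm across, 12 mm high, origin at the centre of its underside; leave it alone.
There are look-alikes about, which are no part of the job. What is shaped like the taper_gauge but brown, orange or pink is not meant.

How it is judged:
On the way, in this order (a step that is already met when the one before it is completed fails the run):
1. the jig has been pushed so that its base lies inside the ring, and rests there (horizontal distance between gap_jig and ring_center below 0.02 m and linear speed of gap_jig below 0.01 m/s and height (world z) of gap_jig below 0.004 m), for 0.2 s.
2. the gauge has been drawn out of its stand (height (world z) of taper_gauge above 0.07 m), for 0.1 s.
At the end, for the whole second after the job is handed in: Jig flat, centre within 20 mm of the ring's centre; gauge upright (0.12 rad), still and gripped, tip 8 mm or more below the plates' tops and within 12 mm of mid-slot, over 1 N on each plate, sprung plate pushed back at most 3 mm (horizontal distance between gap_jig and ring_center below 0.02 m and height (world z) of gap_jig below 0.004 m and angle between gap_jig's own z axis and vertical below 0.06 rad and value of joint sprung_slide below 0.003 m and contact force between taper_gauge and sprung_plate above 1 N and contact force between taper_gauge and set_plate above 1 N and z of gauge_tip in the frame of gap_jig below 0.058 m and x of gauge_tip in the frame of gap_jig between -0.012 and 0.012 m and angle between taper_gauge's own z axis and vertical below 0.12 rad and linear speed of taper_gauge below 0.01 m/s and contact force between the fingers and taper_gauge above 2 N); the arm keeps its last pose, push and grip.
It fails at once if the jig is lifted or tipped (height (world z) of gap_jig above 0.012 m or angle between gap_jig's own z axis and vertical above 0.2 rad).
It fails at once if the sprung plate is wedged wide open (more than 5 mm) (value of joint sprung_slide above 0.005 m).
It fails at once if a bystander is moved by more than 20 mm (distance of any of logic_board, flux_jar, tape_roll from where it was at the start of the episode above 0.02 m).
It also fails if it takes over 64 s, if anything falls off the work surface, if the arm or the gripper's body presses on something with over 40 N, if the wrist force passes 120 N, or if a joint passes its speed limit or range.

## Working session

There is one attempt and no reset: what is moved stays moved. The work goes in short steps, Python scripts to look and compute and a tool call to move; the robot and the scene stay as the last step left them, time stands still between calls to the robot, and variables do not carry over. Pictures are saved under pics/ and viewed, at most 12 in all, crops included, and the job is handed in when it is done.

Besides the shell and the picture viewer there is one more tool, called in YAML: its name, and indented under it one key for each argument. apply_moves: Moves the arm, as the interface text tells. Its arguments: {"type":"object","properties":{"targets":{"type":"array","items":{"type":"number"}}},"required":["targets"]}

```bash
mkdir -p pics
cat > h.py <<'E'
import numpy as np, cv2
from plant import ctrl
def K(c):
    f=200/np.tan(np.radians(c["vfov"])/2); return np.array([[f,0,c["cx"]],[0,f,c["cy"]],[0,0,1.]])
def ray(cal,uv):
    p=cv2.undistortPoints(np.array([[uv]],float),K(cal),np.array(cal["D"],float))[0,0]
    R=np.array(cal["R"]);t=np.array(cal["t"]); return -R.T@t, R.T@np.array([p[0],p[1],1.])
def onz(cal,uv,z):
    o,d=ray(cal,uv); return o+d*(z-o[2])/d[2]
def proj(cal,X):
    R=np.array(cal["R"]);r,_=cv2.Rodrigues(R)
    return cv2.projectPoints(np.array(X,float).reshape(-1,3),r,np.array(cal["t"],float),K(cal),np.array(cal["D"],float))[0][:,0]
def tri(a,b):
    A=np.zeros((3,3));B=np.zeros(3)
    for o,d in (a,b):
        d=d/np.linalg.norm(d);P=np.eye(3)-np.outer(d,d);A+=P;B+=P@o
    return np.linalg.solve(A,B)
def snap(cam,name):
    im=ctrl.get_image(cam); cv2.imwrite(f"pics/{name}.png",im[:,:,::-1]); return im
E
python3 - <<'E'
from h import *
print(ctrl.state())
for c in("top","scene"):
    im=snap(c,c+"0"); cal=ctrl.calibration(c); o=-np.array(cal["R"]).T@np.array(cal["t"]); print(c,cal["vfov"],o)
    for q in("gap_jig","taper_gauge","gauge_stand","sprung_plate","set_plate","logic_board","flux_jar","tape_roll"):
        print(q,[(round(d["p"],2),np.round(d["box"]).astype(int).tolist(),np.round(onz(cal,[(d["box"][0]+d["box"][2])/2,(d["box"][1]+d["box"][3])/2],0.03),3).tolist()) for d in ctrl.find_in(c,q)[:4]])
E
```

```text
{'time': 0.0, 'joint_positions': array([ 1.16635283,  0.3328389 , -0.06469729,  1.46094717,  0.02159632,
        1.34988743, -0.08848712]), 'dq': array([ 3.53216644e-04, -3.51825432e-05, -1.27131287e-03, -2.04565861e-03,
        5.61296780e-04, -1.14569326e-03,  8.07065925e-05]), 'joint_torque': array([ 2.34630534e-04, -6.23254251e+01,  2.45241757e-02, -3.89899850e+01,
       -6.15145639e-02,  3.97685997e-02,  1.02065449e-04]), 'tcp_pos': array([ 0.23275177, -0.5796454 ,  0.23277171]), 'tool_rot': array([ 9.81826596e-01,  1.89778964e-01, -1.61874343e-04, -6.73587169e-04]), 'force': array([-0.21994961,  0.45067461, -0.24586015]), 'torque': array([-0.00614635,  0.01549404, -0.00294941]), 'finger_force': 0.0, 'finger_gap': 1.0012679205411836}
top 51.6621340992056 [0.41651537 0.31306565 0.87697186]
gap_jig [(0.78, [381, 238, 433, 292], [0.437, 0.13, 0.03])]
taper_gauge [(0.67, [256, 233, 271, 247], [0.514, 0.418, 0.03]), (0.65, [203, 250, 224, 260], [0.492, 0.522, 0.03]), (0.62, [371, 167, 439, 230], [0.574, 0.116, 0.03]), (0.56, [314, 250, 330, 273], [0.46, 0.302, 0.03])]
gauge_stand [(
[... 551 characters left out ...]
gauge [(0.84, [274, 226, 314, 258], [0.488, 0.283, 0.03]), (0.79, [175, 211, 216, 235], [0.416, 0.48, 0.03]), (0.76, [301, 251, 341, 283], [0.463, 0.204, 0.03]), (0.53, [242, 181, 257, 199], [0.567, 0.465, 0.03])]
gauge_stand [(0.62, [227, 189, 274, 238], [0.506, 0.408, 0.03]), (0.31, [406, 207, 424, 227], [0.695, 0.117, 0.03])]
sprung_plate [(0.6, [354, 235, 429, 291], [0.548, 0.102, 0.03]), (0.54, [337, 274, 362, 309], [0.445, 0.133, 0.03])]
set_plate [(0.58, [353, 275, 366, 311], [0.452, 0.117, 0.03])]
logic_board [(0.8, [324, 189, 361, 217], [0.647, 0.268, 0.03])]
flux_jar []
tape_roll [(0.8, [275, 183, 301, 206], [0.602, 0.382, 0.03]), (0.71, [337, 274, 358, 304], [0.448, 0.138, 0.03])]
```

View pics/top0.png

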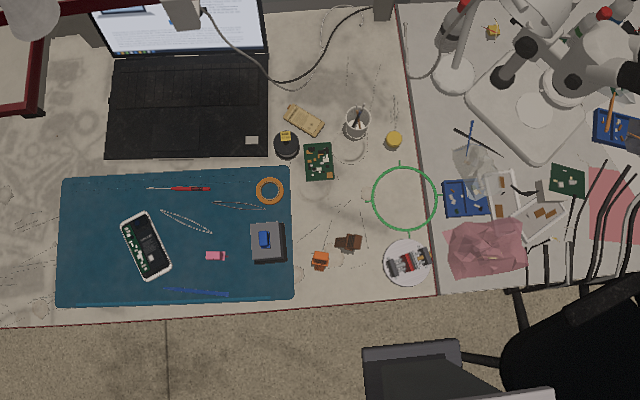

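View pics/scene0.png

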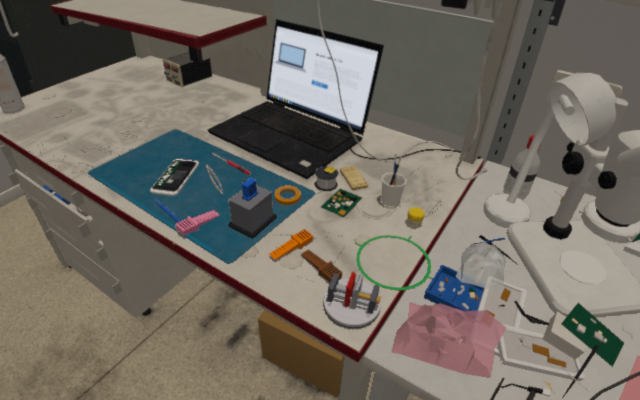

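Top view: jig at about (407,262) with the red plate on the left (+y), ring centre about (405,198). The blue gauge is in its stand at about (264,239); the pink, orange and brown ones are look-alikes. I'll measure the ring and jig, then move above the jig.

```bash
cat > m.py <<'E'
from h import *
def ring(im,cal,lo=(50,100,70),hi=(75,255,255)):
    m=cv2.inRange(cv2.cvtColor(im,cv2.COLOR_RGB2HSV),lo,hi)
    n,l,s,c=cv2.connectedComponentsWithStats(m); b=max(range(1,n),key=lambda i:s[i,2]*s[i,3])
    ys,xs=np.where(l==b); P=np.array([onz(cal,p,0)[:2] for p in zip(xs,ys)])
    r=np.linalg.lstsq(np.c_[2*P,np.ones(len(P))],(P**2).sum(1),rcond=None)[0]
    return r[:2],np.sqrt(r[2]+r[0]**2+r[1]**2),s[b]
def blob(im,lo,hi,box=None):
    m=cv2.inRange(cv2.cvtColor(im,cv2.COLOR_RGB2HSV),lo,hi)
    if box is not None: k=np.zeros_like(m);l,t,r,b=box;k[t:b,l:r]=m[t:b,l:r];m=k
    ys,xs=np.where(m); return np.array([xs.mean(),ys.mean()]),len(xs),cv2.minAreaRect(np.c_[xs,ys].astype(np.float32))
E
python3 - <<'E'
from m import *
T=cv2.imread("pics/top0.png")[:,:,::-1];S=cv2.imread("pics/scene0.png")[:,:,::-1]
ct,cs=ctrl.calibration("top"),ctrl.calibration("scene")
print(ring(T,ct),ring(S,cs))
a=blob(T,(105,120,60),(125,255,255),(256,228,276,250));b=blob(S,(105,120,60),(125,255,255),(236,175,262,202))
print(a,b,tri(ray(ct,a[0]),ray(cs,b[0])))
for q in ("gap_jig",):
    d=ctrl.outline_of("top",q)
    for e in d[:1]:
        ys,xs=np.where(e["mask"]);print(e["p"],e["box"],cv2.minEnclosingCircle(np.c_[xs,ys].astype(np.float32)))
        print(onz(ct,cv2.minEnclosingCircle(np.c_[xs,ys].astype(np.float32))[0],0.014))
E
```

```text
(array([0.58192932, 0.1115472 ]), np.float64(0.07037952195539758), array([365, 166,  76,  67, 434], dtype=int32)) (array([0.58287633, 0.11080912]), np.float64(0.07029796289249701), array([357, 236,  74,  54, 385], dtype=int32))
(array([263.66013072, 238.96732026]), 153, ((264.0, 239.0), (16.0, 10.0), 90.0)) (array([248.61506276, 188.61506276]), 239, ((249.5, 189.0), (22.0, 15.0), 90.0)) [0.50845096 0.40967787 0.09253977]
0.82 [380.4, 237.1, 433.3, 290.5] ((407.454345703125, 262.3348693847656), 24.977445602416992)
[0.44220449 0.12474854 0.014     ]
```

apply_moves:
  targets: [-1, 0.05, 0.05, 0.02, 0, -1, 0.05, 0.05, 0.02, 5, -1, 0.04, 0.06, 0.02, 8, -1, 0.03, 0.06, 0.02, 8, -1, 0.0, 0.06, 0, 8, -1, 0.0, 0.06, 0, 8, -1, 0.0, 0.06, 0, 8, -1, 0.0, 0.06, 0, 8, -1, 0.0, 0.06, 0, 8, -1, 0, 0.06, 0, 7, -1, 0, 0.06, 0, 0, -1, 0, 0.04, 0, 0]

```text
time: 2.45
tcp_pos: [0.3777, 0.0715, 0.3025]
tool_rot: [0.707, 0.707, 0.0, 0.001]
force: [1.1, 0.2, -0.3]
finger_gap: 0.999
finger_force: 0.0
```

Run:
```python
from m import *
im=snap("wrist","w1");cal=ctrl.calibration("wrist");print(ctrl.state()["tcp_pos"],-np.array(cal["R"]).T@cal["t"])
for q in("gap_jig","sprung_plate","set_plate"):
    for d in ctrl.find_in("wrist",q)[:2]:print(q,d["p"],d["box"])
try: print(ring(im,cal))
except Exception as e: print(e)
```

```text
[0.37753339 0.07585124 0.30271783] [0.37757501 0.14386818 0.45313944]
gap_jig 0.64 [337.5, 77.4, 416.8, 155.8]
gap_jig 0.21 [424.2, 70.3, 534.6, 187.5]
sprung_plate 0.92 [366.0, 92.2, 398.4, 116.2]
set_plate 0.62 [366.2, 114.3, 400.1, 146.2]
set_plate 0.51 [414.5, 62.7, 543.8, 195.3]
(array([0.58372796, 0.12111609]), np.float64(0.06804196502861727), array([505,  87,  29,  84, 218], dtype=int32))
```

View pics/w1.png

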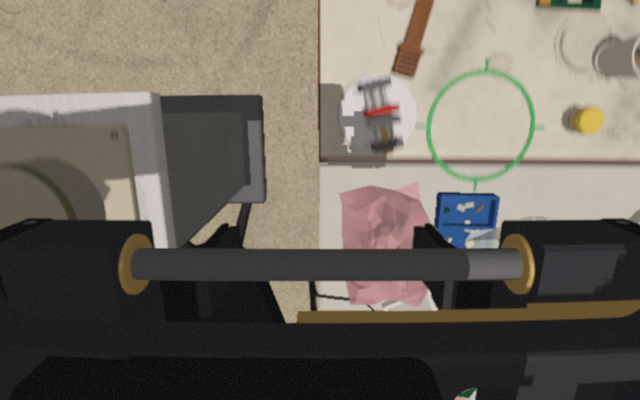

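The wrist view shows the jig at about (380,112), with the red plate on the far side and the plates slightly turned. The ring is at about (480,125). I'll go closer.

apply_moves:
  targets: [-1, 0.03, -0.01, -0.03, 0, -1, 0.03, -0.01, -0.04, 0, -1, 0.0, 0, -0.03, 0, -1, 0, 0, 0, 0, -1, 0, 0, 0, 0]

```text
time: 3.28
tcp_pos: [0.4386, 0.0482, 0.2033]
tool_rot: [0.708, 0.706, 0.0, 0.001]
force: [-0.0, -0.0, 0.4]
finger_gap: 1.003
finger_force: 0.0
```

Run:
```python
from m import *
im=snap("wrist","w2");cal=ctrl.calibration("wrist");print(ctrl.state()["tcp_pos"],-np.array(cal["R"]).T@cal["t"])
for q in("gap_jig","sprung_plate","set_plate"):
    for d in ctrl.find_in("wrist",q)[:2]:print(q,d["p"],d["box"])
d=ctrl.outline_of("wrist","gap_jig")[0];ys,xs=np.where(d["mask"]);c=cv2.minEnclosingCircle(np.c_[xs,ys].astype(np.float32));print(c,onz(cal,c[0],0.014))
```

```text
[0.43879037 0.04839405 0.20363719] [0.43927041 0.11648485 0.35401515]
gap_jig 0.78 [280.2, 39.8, 381.3, 149.1]
sprung_plate 0.64 [310.1, 57.6, 348.6, 95.6]
set_plate 0.64 [310.4, 93.5, 354.1, 132.5]
((329.8637390136719, 93.86627197265625), 54.30190658569336) [0.44350271 0.12897604 0.014     ]
```

View pics/w2.png

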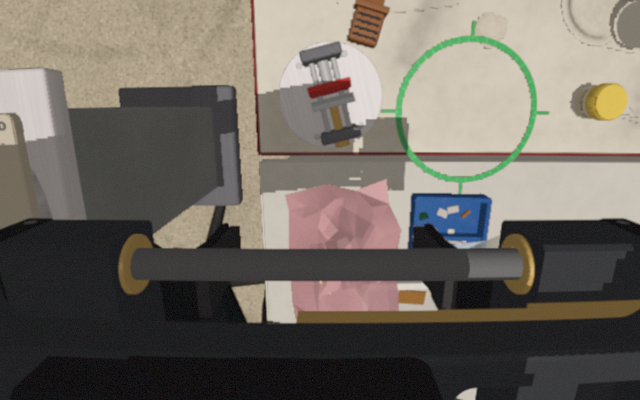

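Close view: jig base centre at about (331,95), end blocks at (321,53) and (341,134), red plate at (330,87), steel plate at (332,102).

Run:
```python
from m import *
im=cv2.imread("pics/w2.png")[:,:,::-1];cal=ctrl.calibration("wrist")
a=onz(cal,(321,53),.05);b=onz(cal,(341,134),.05);print(a,b,"yaw",np.degrees(np.arctan2((a-b)[1],(a-b)[0]))-90,(a+b)/2)
h=cv2.cvtColor(im,cv2.COLOR_RGB2HSV);m=(cv2.inRange(h,(0,150,70),(8,255,255))|cv2.inRange(h,(172,150,70),(180,255,255)))
m[:,:300]=0;m[:,360:]=0;m[:70]=0;m[110:]=0
ys,xs=np.where(m);r=cv2.minAreaRect(np.c_[xs,ys].astype(np.float32));print(r,onz(cal,r[0],.066))
c=cv2.boxPoints(r);P=[onz(cal,p,.066)[:2] for p in c];print(P)
for i in range(4):
  d=P[(i+1)%4]-P[i];print(np.linalg.norm(d),np.degrees(np.arctan2(d[1],d[0])))
print(ring(im,cal))
```

```text
[0.43531936 0.16098345 0.05      ] [0.45243442 0.09392844 0.05      ] yaw 14.318412683967281 [0.44387689 0.12745594 0.05      ]
((329.169189453125, 87.4538345336914), (10.261577606201172, 42.186485290527344), 74.74488067626953) [0.44194369 0.13232525 0.066     ]
[array([0.42447362, 0.1319128 ]), array([0.45714962, 0.14042893]), array([0.45940785, 0.13277447]), array([0.42655162, 0.12415938])]
0.033767525221339294 14.60766104500132
0.007980619916663148 -73.56282621411454
0.03396691329835126 -165.30746734027036
0.008027058003840229 105.00335146231167
(array([0.58201095, 0.11303342]), np.float64(0.07038535918311935), array([ 382,   21,  166,  173, 1997], dtype=int32))
```

apply_moves:
  targets: [-1, 0.003, 0.04, -0.02, 7.5, -1, 0.002, 0.039, -0.03, 7, -1, 0, 0, -0.04, 0, -1, 0, 0, -0.04, 0, -1, 0, 0, -0.02, 0, -1, 0, 0, -0.01, 0, -1, 0, 0, 0, 0, -1, 0, 0, 0, 0]

```text
time: 4.53
tcp_pos: [0.4439, 0.1279, 0.0431]
tool_rot: [0.613, 0.79, 0.001, 0.001]
force: [-0.6, -0.2, -0.1]
finger_gap: 1.001
finger_force: 0.0
```

Run:
```python
from m import *
print(ctrl.state()["tcp_pos"],ctrl.state()["tool_rot"])
a=snap("wrist","x1");b=snap("scene","x2")
cv2.imwrite("pics/x3.png",np.hstack([cv2.resize(a[:,:,::-1],(400,250)),cv2.resize(b[200:350,280:460,::-1],(400,250))]))
```

```text
[0.44385967 0.12785533 0.04312865] [6.13131414e-01 7.89980495e-01 5.39397991e-04 6.29042603e-04]
```

View pics/x3.png

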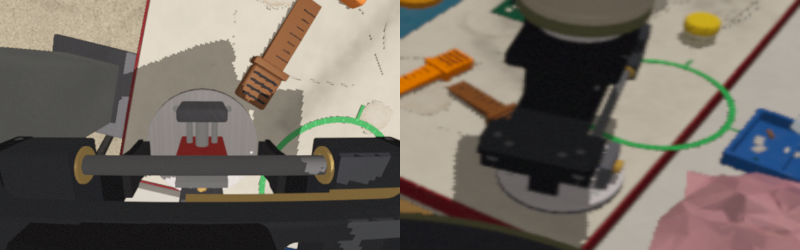

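The open fingers straddle the plates, which are centred between them, and nothing touches. I'll close to a loose cage and push.

apply_moves:
  targets: [0.08, 0, 0, 0, 0, 0.08, 0, 0, 0, 0, 0.08, 0, 0, 0, 0, 0.08, 0, 0, 0, 0, 0.08, 0, 0, 0, 0, 0.08, 0, 0, 0, 0]

```text
time: 5.38
tcp_pos: [0.4431, 0.1277, 0.0421]
tool_rot: [0.613, 0.79, 0.0, -0.0]
force: [-0.3, 0.7, 1.9]
finger_gap: 0.48
finger_force: 0.0
```

apply_moves:
  targets: [0.08, 0.006, 0, 0, -2, 0.08, 0.012, -0.001, 0, -2, 0.08, 0.014, -0.002, 0, -3, 0.08, 0.015, -0.002, 0, -3, 0.08, 0.015, -0.002, 0, -3, 0.08, 0.015, -0.002, 0, -3, 0.08, 0.015, -0.002, 0, -2, 0.08, 0.015, -0.002, 0, -2, 0.08, 0.014, -0.001, 0, 0, 0.08, 0.01, -0.001, 0, 0, 0.08, 0.006, 0, 0, 0, 0.08, 0.004, 0, 0, 0]

```text
time: 6.88
tcp_pos: [0.5824, 0.1131, 0.0416]
tool_rot: [0.741, 0.671, -0.002, -0.001]
force: [-11.2, -0.2, 8.4]
finger_gap: 0.462
finger_force: 5.3
```

apply_moves:
  targets: [0.08, 0, 0, 0, 0, -0.2, -0.002, 0, 0, 0, -0.5, 0, 0, 0, 0, -0.5, 0, 0, 0, 0, -0.5, 0, 0, 0.03, 0, -0.5, 0, 0, 0.05, 0, -0.5, 0, 0, 0.04, 0, -0.5, 0, -0.04, 0.04, 0, -0.5, 0, -0.03, 0, 0, -0.5, 0, 0, 0, 0]

```text
time: 8.12
tcp_pos: [0.5826, 0.0394, 0.2024]
tool_rot: [0.743, 0.67, -0.0, 0.001]
force: [0.1, -0.4, -0.6]
finger_gap: 0.748
finger_force: 0.0
```

```bash
cat > jig.py <<'E'
from m import *
im=snap("wrist","w5");cal=ctrl.calibration("wrist");s=ctrl.state();print(s["time"],s["tcp_pos"],s["tool_rot"])
for q in("sprung_plate","gap_jig"):
    d=ctrl.outline_of("wrist",q)[0];ys,xs=np.where(d["mask"]);P=np.c_[xs,ys].astype(np.float32)
    if q=="gap_jig":
        c=cv2.minEnclosingCircle(P)[0];print(q,d["p"],c,onz(cal,c,.014))
    else:
        r=cv2.minAreaRect(P);c=cv2.boxPoints(r);X=[onz(cal,p,.066)[:2] for p in c];print(q,d["p"],r,onz(cal,r[0],.066))
        for i in range(2): e=X[i+1]-X[i];print(np.linalg.norm(e),np.degrees(np.arctan2(e[1],e[0])))
print(ring(im,cal))
t=snap("top","t5")
E
python3 jig.py
```

```text
8.175 [0.58225186 0.04157143 0.20214958] [ 7.41771381e-01  6.70652796e-01 -8.34434401e-06  2.13329729e-04]Traceback (most recent call last):
  File "jig.py", line 4, in <module>
    d=ctrl.outline_of("wrist",q)[0];ys,xs=np.where(d["mask"]);P=np.c_[xs,ys].astype(np.float32)
      ~~~~~~~~~~~~~~~~~~~~~~~~~~^^^
IndexError: list index out of range
```

View pics/w5.png

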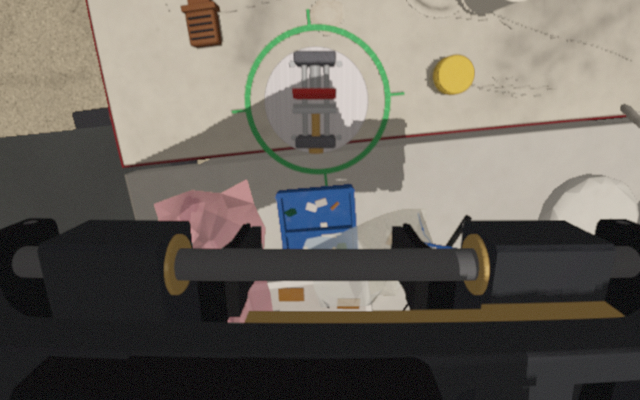

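The jig stands inside the ring: base centre about (317,98), ring centre about (318,98), plates nearly aligned with the tool. I'll measure the exact pose here, and the gap width from the image.

```bash
cat > jp.py <<'E'
from m import *
def red(im,cal,box):
    h=cv2.cvtColor(im,cv2.COLOR_RGB2HSV);m=(cv2.inRange(h,(0,150,60),(8,255,255))|cv2.inRange(h,(172,150,60),(180,255,255)))
    k=np.zeros_like(m);l,t,r,b=box;k[t:b,l:r]=m[t:b,l:r];ys,xs=np.where(k)
    R=cv2.minAreaRect(np.c_[xs,ys].astype(np.float32));X=[onz(cal,p,.066)[:2] for p in cv2.boxPoints(R)]
    print("red",R,onz(cal,R[0],.066))
    for i in range(2): e=X[i+1]-X[i];print(np.linalg.norm(e),np.degrees(np.arctan2(e[1],e[0])))
E
python3 - <<'E'
from jp import *
im=cv2.imread("pics/w5.png")[:,:,::-1];cal=ctrl.calibration("wrist")
print(ring(im,cal)); red(im,cal,(285,75,345,105))
a=onz(cal,(314.5,58),.05);b=onz(cal,(316,141),.05);print((a+b)/2,np.degrees(np.arctan2((a-b)[1],(a-b)[0]))-90)
for q in("gap_jig","set_plate","sprung_plate"):
    for d in ctrl.outline_of("wrist",q)[:1]:
        ys,xs=np.where(d["mask"]);c,r=cv2.minEnclosingCircle(np.c_[xs,ys].astype(np.float32));print(q,d["p"],c,r,d["box"],onz(cal,c,.014))
x=np.arange(300,332);print(im[84:130,305:325].mean(1).astype(int).tolist())
E
```

```text
(array([0.58062741, 0.11708107]), np.float64(0.07031240550422357), array([ 233,   10,  170,  175, 2030], dtype=int32))
red ((313.5, 93.5), (9.0, 41.0), 90.0) [0.58010324 0.12265766 0.066     ]
0.03292439423608055 -5.7262550734183755
0.007020540296601946 -95.37821011257331
[0.58047289 0.11744843 0.05      ] -4.9832483610339295
gap_jig 0.68 (316.6124267578125, 99.93289947509766) 53.47758483886719 [264.2, 47.7, 368.3, 156.5] [0.58076429 0.11862576 0.014     ]
set_plate 0.61 (314.5, 112.63333129882812) 22.814960479736328 [291.1, 101.0, 335.3, 137.8] [0.57749941 0.10701689 0.014     ]
[[103, 100, 97], [103, 100, 98], [103, 98, 96], [103, 86, 85], [104, 62, 60], [106, 38, 35], [107, 29, 26], [106, 27, 25], [105, 28, 26], [100, 27, 25], [95, 26, 25], [93, 26, 23], [93, 25, 22], [92, 25, 22], [92, 43, 40], [103, 80, 78], [114, 105, 103], [118, 113, 110], [115, 111, 108], [107, 103, 101], [97, 94, 92], [92, 90, 88], [92, 90, 88], [95, 93, 91], [101, 99, 97], [105, 103, 101], [104, 103, 101], [103, 101, 99], [101, 98, 96], [102, 96, 89], [108, 96, 83], [109, 97, 80], [110, 98, 81], [110, 97, 81], [110, 97, 81], [110, 97, 80], [110, 97, 81], [110, 97, 81], [110, 97, 81], [110, 97, 81], [110, 97, 81], [109, 97, 80], [110, 97, 81], [110, 97, 81], [110, 97, 81], [109, 97, 80]]
```

apply_moves:
  targets: [-1, 0, 0.02, 0.02, 8, -1, 0, 0.03, 0.02, 9, -1, 0, 0.04, 0, 9, -1, 0, 0.04, 0, 9, -1, 0, 0.04, 0, 9, -1, 0, 0.04, 0, 9, -1, 0, 0.04, 0, 9, -1, 0, 0.04, 0, 9, -1, 0, 0.04, 0, 9, -1, -0.01, 0.04, 0, 9, -1, -0.01, 0, 0, 7, -1, 0, 0, 0, 0]

```text
time: 9.88
tcp_pos: [0.5608, 0.4141, 0.2419]
tool_rot: [-0.004, 1.0, 0.0, -0.0]
force: [0.2, -0.5, 0.3]
finger_gap: 1.002
finger_force: 0.0
```

apply_moves:
  targets: [-1, 0, 0, 0, 0]

```text
time: 10.0
tcp_pos: [0.5627, 0.4123, 0.242]
tool_rot: [-0.002, 1.0, -0.0, 0.0]
force: [0.7, 0.4, 0.4]
finger_gap: 1.002
finger_force: 0.0
```

Run:
```python
from m import *
s=ctrl.state();cal=ctrl.calibration("wrist");im=snap("wrist","w6");print(s["tcp_pos"],s["tool_rot"],s["joint_positions"])
print([ (d["p"],d["box"]) for d in ctrl.find_in("wrist","taper_gauge")])
m=cv2.inRange(cv2.cvtColor(im,cv2.COLOR_RGB2HSV),(105,170,60),(125,255,255));n,l,st,c=cv2.connectedComponentsWithStats(m)
for i in range(1,n):
    if st[i,4]>150:
        ys,xs=np.where(l==i);R=cv2.minAreaRect(np.c_[xs,ys].astype(np.float32));print(st[i],R,onz(cal,R[0],.11))
```

```text
[0.56271903 0.41228582 0.24204568] [-1.52284727e-03  9.99998831e-01 -9.45060913e-05  1.00703590e-04] [-0.10480928  0.6878965  -1.01540711  1.18416042  0.57020664  1.55210831
  0.56291591]
[(0.96, [201.7, 59.9, 238.4, 149.5]), (0.95, [309.6, 100.0, 335.4, 143.5]), (0.8, [390.8, 0.0, 433.3, 100.5]), (0.72, [106.0, 80.8, 198.5, 114.1]), (0.36, [10.3, 140.9, 118.2, 221.3])]
[314 105  19  35 482] ((323.0, 122.0), (18.0, 34.0), 0.0) [0.50797447 0.41067349 0.11      ]
[  0 141  10  40 180] ((4.5, 160.5), (39.0, 9.0), 90.0) [0.53850444 0.13208738 0.11      ]
```

View pics/w6.png

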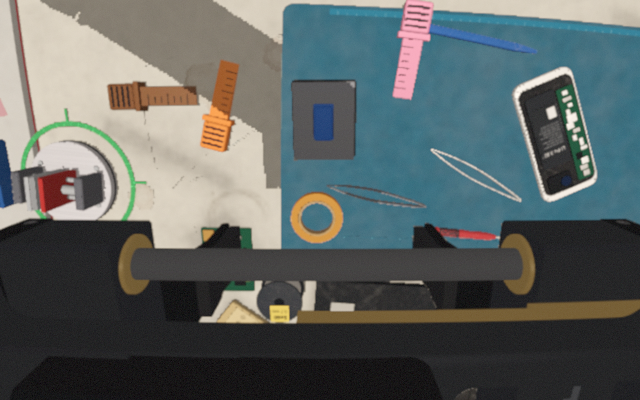

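The blue handle is at (323,122) in the grey stand, square to the tool. The position agrees with the top/scene triangulation (0.508, 0.411, handle mid-height 0.0925).

apply_moves:
  targets: [-1, -0.03, 0, -0.01, 0, -1, -0.025, -0.001, -0.03, 0, -1, 0, 0, -0.03, 0, -1, 0, 0, -0.04, 0, -1, 0, 0, -0.025, 0, -1, 0, 0, -0.012, 0, -1, 0, 0, 0, 0, -1, 0, 0, 0, 0]

```text
time: 11.1
tcp_pos: [0.5076, 0.4122, 0.0965]
tool_rot: [-0.003, 1.0, 0.001, 0.001]
force: [0.1, 0.5, 0.1]
finger_gap: 1.004
finger_force: 0.0
```

Run:
```python
from m import *
s=ctrl.state();im=snap("wrist","w7");b=snap("scene","s7");print(s["tcp_pos"])
cv2.imwrite("pics/x7.png",np.hstack([cv2.resize(im[:,:,::-1],(400,250)),cv2.resize(b[150:270,180:372,::-1],(400,250))]))
```

```text
[0.5076147  0.4122142  0.09645068]
```

View pics/x7.png

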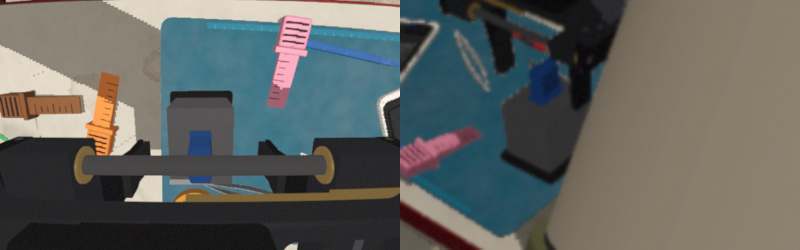

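The handle sits centred between the fingers. Grip and lift.

apply_moves:
  targets: [1, 0, 0, 0, 0, 1, 0, 0, 0, 0, 1, 0, 0, 0, 0, 1, 0, 0, 0, 0, 1, 0, 0, 0, 0, 1, 0, 0, 0, 0, 1, 0, 0, 0, 0, 1, 0, 0, 0, 0]

```text
time: 12.2
tcp_pos: [0.5072, 0.4111, 0.0951]
tool_rot: [-0.003, 1.0, -0.001, -0.0]
force: [-3.5, -2.7, 4.0]
finger_gap: 0.182
finger_force: 30.0
```

apply_moves:
  targets: [1, 0, 0, 0.01, 0, 1, 0, 0, 0.015, 0, 1, 0, 0, 0.02, 0, 1, 0, 0, 0.03, 0, 1, 0, 0, 0.03, 0, 1, 0, 0, 0.02, 0, 1, 0, 0, 0, 0]

```text
time: 13.08
tcp_pos: [0.5074, 0.4124, 0.222]
tool_rot: [-0.003, 1.0, 0.001, 0.001]
force: [0.2, 0.4, -0.5]
finger_gap: 0.18
finger_force: 30.0
```

apply_moves:
  targets: [1, 0.013, -0.02, 0, 0, 1, 0.02, -0.04, 0, -1, 1, 0.02, -0.04, 0, -1, 1, 0.02, -0.04, 0, -1, 1, 0.02, -0.04, 0, -1, 1, 0.02, -0.04, -0.01, -1, 1, 0.02, -0.04, -0.01, -0.5, 1, 0, -0.025, 0, 0, 1, 0, -0.01, 0, 0, 1, 0, 0, 0, 0, 1, 0, 0, 0, 0]

```text
time: 14.45
tcp_pos: [0.6396, 0.1185, 0.2002]
tool_rot: [0.044, 0.999, 0.0, -0.0]
force: [-0.5, -0.4, 0.3]
finger_gap: 0.182
finger_force: 30.0
```

Run:
```python
from jp import *
s=ctrl.state();cal=ctrl.calibration("wrist");im=snap("wrist","w8");print(s["time"],s["tcp_pos"],s["tool_rot"])
for q in("gap_jig","set_plate","sprung_plate"):
    for d in ctrl.outline_of("wrist",q)[:1]:
        ys,xs=np.where(d["mask"]);R=cv2.minAreaRect(np.c_[xs,ys].astype(np.float32));print(q,d["p"],R,d["box"],onz(cal,R[0],.066))
print(ring(im,cal))
for X in ([.5805,.117,.066],[.5805,.117,0]): print(proj(cal,X))
```

```text
14.45 [0.63963678 0.1184598  0.20023007] [ 4.36622470e-02  9.99046289e-01  3.44634976e-04 -3.13762628e-05]
gap_jig 0.77 ((313.8399963378906, 114.87998962402344), (104.00000762939453, 103.60000610351562), 36.869895935058594) [262.3, 63.5, 367.0, 169.3] [0.57863557 0.11507537 0.066     ]
set_plate 0.63 ((303.7500305175781, 117.25001525878906), (36.769554138183594, 36.06244659423828), 45.0) [278.7, 94.3, 308.7, 143.3] [0.57978628 0.10673615 0.066     ]
sprung_plate 0.97 ((330.4999694824219, 117.99998474121094), (30.999996185302734, 43.99999237060547), 0.0) [313.5, 95.5, 343.9, 139.4] [0.58229372 0.12831535 0.066     ]
(array([0.58196311, 0.11231884]), np.float64(0.07036530803870251), array([ 230,   26,  170,  174, 2049], dtype=int32))
[[316.419655   117.00156479]]
[[318.158302   115.17640597]]
```

View pics/w8.png

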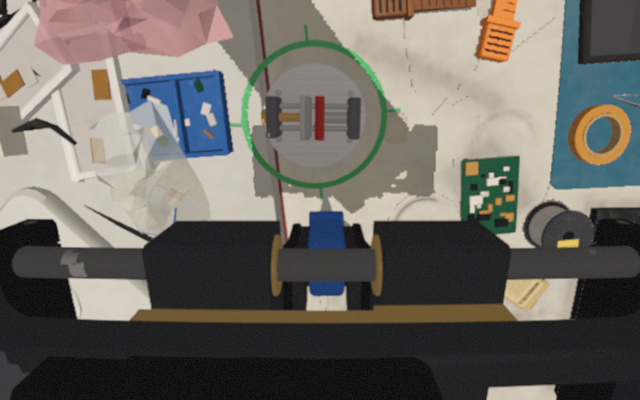

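The gauge is gripped at about (326,250). The jig is at (313,117), square with the tool, with the red plate at about x=320 and steel at about x=306. Now a profile across the gap.

Run:
```python
from jp import *
cal=ctrl.calibration("wrist");im=cv2.imread("pics/w8.png")[:,:,::-1]
print([(x,*im[108:126,x].mean(0).astype(int).tolist()) for x in range(296,330)])
red(im,cal,(310,90,330,145))
for x in (300,311,312,313,314,315,316): print(x,onz(cal,(x,117),.066)[:2])
```

```text
[(296, 124, 109, 89), (297, 124, 109, 88), (298, 122, 107, 89), (299, 115, 106, 96), (300, 114, 111, 108), (301, 114, 112, 110), (302, 115, 112, 111), (303, 115, 113, 111), (304, 111, 109, 106), (305, 102, 100, 98), (306, 101, 98, 96), (307, 101, 99, 96), (308, 101, 99, 97), (309, 99, 97, 94), (310, 97, 94, 92), (311, 107, 104, 101), (312, 126, 120, 118), (313, 131, 124, 122), (314, 124, 106, 104), (315, 110, 59, 56), (316, 106, 29, 27), (317, 106, 29, 26), (318, 110, 31, 28), (319, 115, 33, 30), (320, 116, 32, 29), (321, 117, 32, 30), (322, 115, 32, 30), (323, 114, 47, 44), (324, 111, 81, 78), (325, 113, 107, 105), (326, 114, 112, 109), (327, 114, 111, 109), (328, 114, 111, 109), (329, 114, 111, 108)]
red ((319.0, 118.0), (42.0, 8.0), 90.0) [0.58177046 0.11827831 0.066     ]
0.006412211766287215 84.90982240266585
0.03349928929685559 -5.173712462608828
300 [0.57959936 0.10299013]
311 [0.58039962 0.11188508]
312 [0.58047201 0.11269353]
313 [0.58054434 0.11350196]
314 [0.5806166  0.11431037]
315 [0.58068881 0.11511877]
316 [0.58076096 0.11592714]
```

Run:
```python
from jp import *
s=ctrl.state();cal=ctrl.calibration("wrist");im=snap("wrist","w9");print(s["time"],s["tcp_pos"],s["dq"].round(4))
red(im,cal,(310,90,330,145));print(ring(im,cal))
print([(x,*im[108:126,x].mean(0).astype(int)[:2].tolist()) for x in range(308,318)])
m=cv2.inRange(cv2.cvtColor(im,cv2.COLOR_RGB2HSV),(105,150,40),(125,255,255))[212:240,295:360];xs=np.where(m)[1]+295;print(xs.min(),xs.max())
for z in(.197,.212): print(onz(cal,((xs.min()+xs.max())/2,226),z),proj(cal,s["tcp_pos"]+[0,0,z-.2]))
t=snap("top","t9");ct=ctrl.calibration("top");
print(ring(t,ct))
```

```text
14.65 [0.63994144 0.11772755 0.20025606] [ 0.0029  0.0005  0.0029 -0.0018 -0.0002  0.0009  0.0005]
red ((320.0, 117.5), (43.0, 8.0), 90.0) [0.58144557 0.11912387 0.066     ]
0.006408238813455001 84.91475235178054
0.0342769520990466 -5.13656334012721
(array([0.58191924, 0.11238932]), np.float64(0.0703282535626096), array([ 231,   25,  170,  173, 2078], dtype=int32))
[(308, 100, 98), (309, 100, 98), (310, 98, 96), (311, 98, 95), (312, 112, 108), (313, 130, 124), (314, 130, 121), (315, 119, 94), (316, 109, 51), (317, 106, 29)]
308 344
[0.6281505  0.11981799 0.197     ] [[323.83754077 249.58840192]]
[0.62284024 0.12028185 0.212     ] [[323.64578701 263.2987381 ]]
(array([0.58206219, 0.11081334]), np.float64(0.07027801138711477), array([372, 166,  71,  65, 339], dtype=int32))
```

apply_moves:
  targets: [1, -0.02, -0.002, 0, 0, 1, -0.025, -0.002, 0, 0, 1, -0.014, 0, -0.01, 0, 1, 0, 0, -0.02, 0, 1, 0, 0, -0.015, 0, 1, 0, 0, 0, 0, 1, 0, 0, 0, 0, 1, 0, 0, 0, 0]

```text
time: 15.75
tcp_pos: [0.5815, 0.113, 0.1557]
tool_rot: [0.045, 0.999, 0.0, 0.0]
force: [0.4, -0.3, -1.9]
finger_gap: 0.182
finger_force: 30.0
```

Run:
```python
from m import *
s=ctrl.state();print(s["tcp_pos"],s["force"],s["torque"]);im=snap("wrist","w10");b=snap("scene","s10")
cv2.imwrite("pics/x10.png",np.hstack([cv2.resize(im[100:260,220:420,::-1],(400,320)),cv2.resize(b[200:328,300:460,::-1],(400,320))]))
```

```text
[0.58154074 0.11302838 0.15568419] [ 0.40373158 -0.33705387 -1.91795457] [ 0.09072521 -0.1392148  -0.0318992 ]
```

View pics/x10.png

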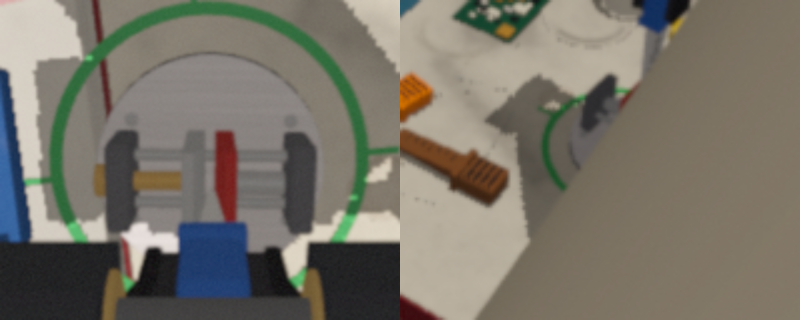

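The blade hangs right over the gap (handle centre about 212, gap about 210 in the crop). Descending in steps while watching the force.

apply_moves:
  targets: [1, 0, 0, -0.006, 0, 1, 0, 0, -0.006, 0, 1, 0, 0, -0.006, 0, 1, 0, 0, -0.006, 0, 1, 0, 0, 0, 0, 1, 0, 0, 0, 0]

```text
time: 16.6
tcp_pos: [0.5811, 0.1127, 0.1312]
tool_rot: [0.045, 0.999, -0.0, -0.0]
force: [-0.6, -0.5, -0.8]
finger_gap: 0.181
finger_force: 30.0
```

apply_moves:
  targets: [1, 0, 0, 0, 0, 1, 0, 0, 0, 0]

```text
time: 16.85
tcp_pos: [0.5812, 0.1127, 0.1313]
tool_rot: [0.045, 0.999, 0.0, 0.0]
force: [-0.5, -0.8, -0.9]
finger_gap: 0.181
finger_force: 30.0
```

apply_moves:
  targets: [1, 0, 0, -0.003, 0, 1, 0, 0, 0, 0, 1, 0, 0, 0, 0]

```text
time: 17.23
tcp_pos: [0.5811, 0.1125, 0.128]
tool_rot: [0.045, 0.999, -0.0, -0.0]
force: [-0.0, -1.9, -1.9]
finger_gap: 0.179
finger_force: 30.0
```

apply_moves:
  targets: [1, 0, 0, -0.003, 0, 1, 0, 0, 0, 0, 1, 0, 0, 0, 0]

```text
time: 17.6
tcp_pos: [0.5811, 0.1124, 0.125]
tool_rot: [0.045, 0.999, -0.0, -0.0]
force: [0.2, -2.6, -1.6]
finger_gap: 0.182
finger_force: 30.0
```

apply_moves:
  targets: [1, 0, 0, -0.003, 0, 1, 0, 0, 0, 0, 1, 0, 0, 0, 0]

```text
time: 17.98
tcp_pos: [0.5811, 0.1125, 0.122]
tool_rot: [0.045, 0.999, -0.0, -0.0]
force: [0.1, -3.6, -1.6]
finger_gap: 0.182
finger_force: 30.0
```

The tool is being pushed toward -y, so only the sprung plate is bearing. Shift toward the set plate.

apply_moves:
  targets: [1, 0, -0.0005, 0, 0, 1, 0, 0, 0, 0, 1, 0, 0, 0, 0]

```text
time: 18.35
tcp_pos: [0.5811, 0.1123, 0.1221]
tool_rot: [0.045, 0.999, 0.0, -0.0]
force: [0.4, -2.7, -2.9]
finger_gap: 0.179
finger_force: 30.0
```

apply_moves:
  targets: [1, 0, -0.0005, 0, 0, 1, 0, 0, 0, 0, 1, 0, 0, 0, 0]

```text
time: 18.73
tcp_pos: [0.5811, 0.1121, 0.1222]
tool_rot: [0.045, 0.999, 0.0, -0.0]
force: [0.8, -0.0, -2.9]
finger_gap: 0.184
finger_force: 30.0
```

apply_moves:
  targets: [1, 0, 0, -0.002, 0, 1, 0, 0, 0, 0, 1, 0, 0, 0, 0]

```text
time: 19.1
tcp_pos: [0.5814, 0.1121, 0.1205]
tool_rot: [0.045, 0.999, 0.0, 0.0]
force: [0.9, -0.1, 1.4]
finger_gap: 0.186
finger_force: 30.0
```

apply_moves:
  targets: [1, 0, 0, -0.002, 0, 1, 0, 0, 0, 0, 1, 0, 0, 0, 0]

```text
time: 19.48
tcp_pos: [0.5813, 0.1121, 0.1183]
tool_rot: [0.045, 0.999, 0.0, 0.0]
force: [0.6, 1.3, 2.2]
finger_gap: 0.187
finger_force: 30.0
```

apply_moves:
  targets: [1, 0, 0, -0.002, 0, 1, 0, 0, 0, 0, 1, 0, 0, 0, 0, 1, 0, 0, 0, 0]

```text
time: 19.98
tcp_pos: [0.5812, 0.1121, 0.1162]
tool_rot: [0.045, 0.999, 0.0, 0.0]
force: [1.7, 3.7, 3.2]
finger_gap: 0.184
finger_force: 30.0
```

Run:
```python
from jp import *
s=ctrl.state();cal=ctrl.calibration("wrist");print(s["tcp_pos"],s["force"]);im=snap("wrist","w11");b=snap("top","t11");print(ring(im,cal))
a=np.array(ctrl.state()["force"]);print(a)
cv2.imwrite("pics/x11.png",np.hstack([cv2.resize(im[60:260,195:445,::-1],(500,400)),cv2.resize(b[160:240,365:425,::-1],(300,400))]))
```

```text
[0.58121123 0.11206148 0.11621301] [1.74842319 3.67809483 3.17822649]
(array([0.5820694 , 0.11233628]), np.float64(0.07057520160914203), array([ 221,   82,  212,  139, 2222], dtype=int32))
[1.83157    3.57265411 2.99518471]
```

View pics/x11.png

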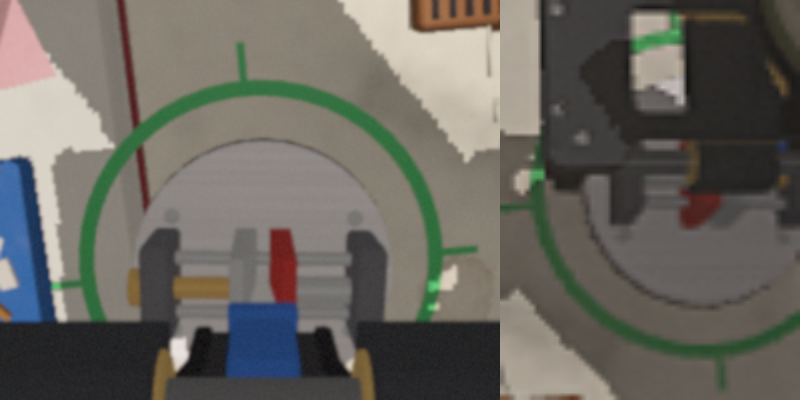

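The jig stays centred in the ring with the blade between both plates. Now easing the side bias back, which also checks that both plates bear.

apply_moves:
  targets: [1, 0, 0.0005, 0, 0, 1, 0, 0, 0, 0, 1, 0, 0, 0, 0]

```text
time: 20.45
tcp_pos: [0.5812, 0.1122, 0.1162]
tool_rot: [0.045, 0.999, 0.0, 0.0]
force: [1.6, 2.1, 4.5]
finger_gap: 0.183
finger_force: 30.0
```

apply_moves:
  targets: [1, 0, 0, -0.003, 0, 1, 0, 0, 0, 0, 1, 0, 0, 0, 0]

```text
time: 20.82
tcp_pos: [0.5811, 0.1123, 0.1131]
tool_rot: [0.045, 0.999, 0.0, -0.0]
force: [1.6, 3.2, 3.3]
finger_gap: 0.177
finger_force: 30.0
```

apply_moves:
  targets: [1, 0, 0.0005, 0, 0, 1, 0, 0, 0, 0, 1, 0, 0, 0, 0]

```text
time: 21.2
tcp_pos: [0.5811, 0.1125, 0.1131]
tool_rot: [0.045, 0.999, -0.0, -0.0]
force: [1.1, 1.8, 3.8]
finger_gap: 0.183
finger_force: 30.0
```

Run:
```python
from plant import ctrl
s=ctrl.state();print(s["force"],s["tcp_pos"],s["finger_force"]);print(ctrl.job_done())
```

```text
[1.10391554 1.84669555 3.79956516] [0.58112042 0.11246652 0.11308465] 30.00006927009963
the job is handed in; nothing more can be done
None
```

I pushed the jig into the ring and slid the blue gauge down between its plates; it is still gripped there, and the force readings suggest it bears on both plates. The job is handed in, but no verdict came back.

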